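# Sort two machine gears on the sloping gear tester

### The job

Of the two loose gears, take the one with the same number of teeth as the master on the sloping tester, stand it in the tester's slot and slide it gently down into full mesh, feeling for the tooth gaps without forcing tooth against tooth. Only once it is in mesh, turn that gear to roll the master until the black line on its dial is under the pointer, and leave it in mesh, flat on the plate and released, without ever touching the master with the robot. Lay the other gear flat, hub up, in the dark steel reject tray, and leave everything else where it stands.

Things in the scene. Friction and masses are not known exactly. Their poses are not given: they have to be found in the camera images.
- gear_twelve: Matching gear, 12 teeth like the master's (30 degrees apart, 8 mm wide at root, 5 at tip). Origin: centre of its underside, z up along its axis. Plain boss 30 mm in diameter from z 0 to 10 mm; toothed band z 10 to 20 mm, 69 mm over the tips, 47 over the roots; round hub 24 mm in diameter, z 20 to 48 mm, to hold it by. About 0.26 kg. Lies hub up on the mat.
- gear_sixteen: Misfit gear with 16 finer teeth; every other size, its origin and its pose as for gear_twelve, so only the teeth tell them apart.
- tester_plate: Sloping grey top plate, 200 x 130 mm, of the fixed gear tester, inclined 30 degrees, facing roughly the robot. Origin: on its upper face, on the master gear's axis. z = outward normal of the plate, x = straight up the slope, y = across. It spans x = -55 to 145 mm. A pointer stands at x = -15 to -55 mm, up to 28 mm above the plate.
- slot_start (a point): Point on the plate in the middle of the slot, at plate x = 95 mm, where a gear can be set down clear of the master. Axes as tester_plate. The slot for a gear's boss runs along y = 0 from x = 28 to 120 mm between two aluminium rails 33 mm apart and 6 mm high (1.5 mm play each side of the boss); the rails flare apart above that.
- mesh_point (a point): Point on the plate in the slot, at plate x = 61 mm: where the 12-tooth gear's axis stands in full mesh with easy running play; wedged tight it is at 59. Axes as tester_plate. Tooth on tooth, it is stopped 65 to 69 mm from the master's axis; backed off and turned by part of a tooth it can go in. A push of 4 to 6 N is ample; over 16 N forces the teeth.
- master_dial (a joint): Angle (rad) of the master's dial, a 32 mm disc with a black line from centre to rim; + is anticlockwise seen from outside the plate; 0 = line under the pointer (down the slope); starts -1.3 to -0.75. Dial and master turn as one, drag 0.05 N m. The teeth's angle to the line differs every time and is not known. Meshed gears turn equally, in opposite senses, with some 0.06 rad of play.
- master_top (a point): Centre of the top of the master's dial, 22 mm above the plate. The master below it: steel, 12 teeth, 69 mm over the tips, toothed band 10 to 20 mm above the plate. Axes as the dial (z along the plate's normal).
- reject_tray: Fixed open dark steel reject tray, 150 x 150 mm outside, 4 mm walls and floor, 25 mm high; origin under its centre on the table.
- bobbin: Bystander, to be left alone: small steel thread bobbin, 21 mm across, 11 mm high, lying on the mat among the gears; origin under its centre.
- oiler: Bystander, to be left alone: white plastic oil bottle, 40 mm across, 110 mm high, upright.
- screwdriver: Bystander, to be left alone: screwdriver with a wooden handle, lying to the right of the tray.
- knife: Bystander, to be left alone: black cutter knife, about 145 mm long and 17 mm high, lying between robot and tester.
- mug: Bystander, to be left alone: white mug, 80 mm across, 90 mm high.
- spool: Bystander, to be left alone: dark wooden thread spool, 48 mm across, 70 mm high, upright.
- wrench: Bystander, to be left alone: steel wrench lying beyond the tray.
- weight: Bystander, to be left alone: brass cylinder weight, 44 mm across, 45 mm high.
Things that resemble listed ones, but are neither listed nor needed, are in the scene too. Leave any purple or turquoise look-alike of the gear_sixteen alone.

How it is judged:
On the way, in this order (a step that is already met when the one before it is completed fails the run):
1. the 12-tooth gear is in full mesh with the master, its boss in the slot and flat on the plate, before the master has been rolled towards its mark (x of gear_twelve in the frame of tester_plate between 0.0565 and 0.064 m and y of gear_twelve in the frame of tester_plate between -0.0035 and 0.0035 m and z of gear_twelve in the frame of tester_plate between -0.0025 and 0.0025 m and angle between the z axis of gear_twelve and the z axis of tester_plate, either way round below 0.08 rad and value of joint master_dial below -0.3 rad), for 0.2 s.
2. with the gear in mesh, the master's line has been brought under the pointer (x of gear_twelve in the frame of tester_plate between 0.0565 and 0.064 m and y of gear_twelve in the frame of tester_plate between -0.0035 and 0.0035 m and z of gear_twelve in the frame of tester_plate between -0.0025 and 0.0025 m and angle between the z axis of gear_twelve and the z axis of tester_plate, either way round below 0.08 rad and value of joint master_dial between -0.15 and 0.15 rad), for 0.2 s.
At the end, for the whole second after the job is handed in: 12-tooth gear in the slot, axis 56.5-64 mm from the master's, within 3.5 mm of the centre line, flat on the plate (2.5 mm, 0.08 rad); dial line within 0.15 rad of the pointer; 16-tooth gear inside the tray, hub up, flat on its floor (0.12 rad); both released and at rest (all of step 2 and x of gear_sixteen in the frame of reject_tray between -0.071 and 0.071 m and y of gear_sixteen in the frame of reject_tray between -0.071 and 0.071 m and z of gear_sixteen in the frame of reject_tray between 0 and 0.012 m and angle between gear_sixteen's own z axis and vertical below 0.12 rad and linear speed of each of gear_twelve, gear_sixteen below 0.01 m/s); the robot touches nothing.
It fails at once if the loose gear is forced against the master with more than 16 N (contact force between any of gear_twelve, gear_sixteen and master_dial above 16 N).
It fails at once if the robot touches the master or its dial (over 1 N) (contact force between any of the fingers, the arm and master_dial above 1 N).
It fails at once if a bystander is moved more than 20 mm (distance of any of bobbin, oiler, screwdriver, knife, mug, spool, wrench, weight from where it was at the start of the episode above 0.02 m).
It also fails if it takes over 58 s, if anything falls off the work surface, if the arm or the gripper's body presses on something with over 40 N, if the wrist force passes 120 N, or if a joint passes its speed limit or range.

### The arm

A 6-joint arm with a two-finger parallel gripper is mounted at the origin on the work surface. World frame = base frame: x ahead of the robot, y to its left, z up, the work surface at z = 0. Lengths are in m, angles in rad, forces in N, time in s.
With the tool pointing down it reaches from about 0.35 to 0.725 m from the base axis. Payload 6 kg.
Tool frame: the origin (TCP) lies midway between the tips of the shut fingers; the grasp point (between the pads) lies r.grip_depth behind it (r.grip_depth is the distance from the TCP to the grasp point, in m); z points along the fingers, y is the line along which they close (so a half turn about z gives the same grasp; the last joint's range is limited). The gripper opens to 85 mm and grips with 20 to 120 N. Pads are 22 mm wide; open, the fingers measure 114 mm over their backs; the gripper's body (76 mm by 85 mm) begins 54 mm behind the grasp point. The pads swing forward as they close: fully open they stand 13 mm farther back than shut.
Start: joints at [-0.846, 0.04, 0.085, 0, -1.615, -0.334], TCP at [0.229, -0.555, 0.231] pointing down, gripper open.
Joint ranges: [-2.56, 2.56], [-1.29, 2.01], [-1.08, 1.49], [-3.29, 1.98], [-2.81, -0.18], [-2.99, 2.99]. Speed limits (rad/s): [2.57, 2.57, 3.01, 3.14, 3.14, 3.14].

### API

Orientations are given as a unit quaternion [w, x, y, z].
In Python, from rig import r gives the robot as it stands.
- The arm moves only by the shell command python3 -m handwheel 'ROWS' [FORCE]. ROWS is JSON, a list of rows, each a list of 5 numbers: the shift along the world's x, y, z in m, then the turn about the world's z in rad, then the opening, from -1 (shut) to 1 (fully open). A call has exactly 5 rows; each row shifts and turns the commanded pose from where the row before left it; what a row does not reach is not made up. A row lasts 1/8 s, in which the tool goes at most 62.5 mm and 10.7 degrees, less where a joint would pass 70% of its speed; a pose out of reach is approached as far as the arm can. A call is refused whole if a number of a shift passes 0.0625 or a number of a turn 0.188, either way. A call with a gripper value outside its range is refused whole. The fingers move at their own pace and stop on an object; FORCE is the grip in N (left out, the last holds). Time passes only in rows, so rows that do not move let the fingers close, or fill a call up. It gives the time, the measured TCP pose, the force, the opening and the grip force at its end, in the units of the state.
- r.get_state(): the state, without advancing time (a new reading comes with each control period).
- r.capture(name): name is "scene" or "top" or "wrist"; returns a dict with "pixels" (384x512x3 uint8, blue, green, red), "vertical_fov" (degrees; the focal length in pixels is half the picture's height over the tangent of half this angle, whatever the lens; pixels are square), "cx", "cy" (the principal point, pixels), "pose" (4x4, takes a point from camera to world coordinates); the wrist camera has in their place "hand_eye" (4x4, takes a point from camera to tool coordinates, whose origin is the TCP and whose axes are the flange's). Camera axes: x right, y down, z forward; pixel columns grow to the right and rows downward; lengths in m; the calibration is good to about 2 mm. A picture is of the moment at which its call begins: read the wrist's pose just before it. There is no depth.
- r.hand_in(): hands the job in; it is judged then, once.
The state is a dict: "clock": time; "qpos": joint angles; "joint_vel": joint speeds; "effort": joint torques, N m; "position": TCP position; "eef_rot": TCP orientation; "force": force on the tool from outside, world axes, zero at the start; "wrist_torque": the same for the moment, N m; "width": finger opening in m; "finger_force": force on a finger pad.
Only numpy, scipy, OpenCV 4.12 (cv2) and the standard library are available. Lean on these libraries where they do the work, as an engineer would, in place of code of your own. Each camera call takes 0.05 s, during which the arm holds its last target. There are 200 camera calls.

## Working session

There is one attempt and no reset: what is moved stays moved. The work goes in short steps, Python scripts to look and compute and a shell command to move; the robot and the scene stay as the last step left them, time stands still between calls to the robot, and variables do not carry over. Pictures are saved under pics/ and viewed, at most 10 in all, crops included, and the job is handed in when it is done.

```bash
mkdir -p pics; ls
cat > h.py <<'E'
import numpy as np, cv2
from scipy.spatial.transform import Rotation as R
from rig import r
def cap(n,f):
    s=r.get_state(); c=r.capture(n); cv2.imwrite('pics/'+f,c['pixels'])
    if n=='wrist':
        q=s['eef_rot']; T=np.eye(4); T[:3,:3]=R.from_quat([q[1],q[2],q[3],q[0]]).as_matrix(); T[:3,3]=s['position']; P=T@c['hand_eye']
    else: P=np.array(c['pose'])
    np.savez('pics/'+f+'.npz',P=P,f=192/np.tan(np.radians(c['vertical_fov'])/2),cx=c['cx'],cy=c['cy'])
    return c['pixels']
def ray(f,u,v):
    d=np.load('pics/'+f+'.npz'); P=d['P']
    return P[:3,3],P[:3,:3]@np.array([(u-d['cx'])/d['f'],(v-d['cy'])/d['f'],1])
def atz(f,u,v,z):
    o,k=ray(f,u,v); return o+k*(z-o[2])/k[2]
def proj(f,p):
    d=np.load('pics/'+f+'.npz'); q=np.linalg.inv(d['P'])@np.append(p,1); return q[:2]/q[2]*d['f']+[d['cx'],d['cy']]
def tri(*obs):
    A=np.zeros((3,3));b=np.zeros(3)
    for f,u,v in obs:
        o,k=ray(f,u,v);k/=np.linalg.norm(k);M=np.eye(3)-np.outer(k,k);A+=M;b+=M@o
    return np.linalg.solve(A,b)
E
python3 - <<'E'
from h import *
a=cap('scene','s.png');b=cap('top','t.png')
for n in('s.png','t.png'):print(np.load('pics/'+n+'.npz')['P'].round(3))
cv2.imwrite('pics/s2.png',cv2.resize(a,(800,600),interpolation=3));cv2.imwrite('pics/t2.png',cv2.resize(b,(800,600),interpolation=3))
print(r.get_state(),r.grip_depth)
E
```

```text
pics
[[ 0.459  0.507 -0.729  1.487]
 [ 0.888 -0.256  0.382 -0.448]
 [ 0.007 -0.823 -0.568  0.792]
 [ 0.     0.     0.     1.   ]]
[[-0.003 -0.979  0.206  0.379]
 [-1.     0.004  0.003  0.042]
 [-0.004 -0.206 -0.979  1.136]
 [ 0.     0.     0.     1.   ]]
{'clock': 0.1, 'qpos': array([-8.46289609e-01,  4.07528232e-02,  8.39407507e-02, -3.87281245e-04,
       -1.61550400e+00, -3.33709117e-01]), 'joint_vel': array([ 6.22065393e-04, -6.85975422e-05,  3.87966350e-03,  2.78970624e-04,
        3.94013720e-04,  2.24389303e-04]), 'effort': array([-5.55185528e-03, -3.69343829e+01,  3.48280013e+01,  6.95178509e+00,
       -4.63388278e-03,  2.00392799e-05]), 'position': array([ 0.22851559, -0.55447058,  0.23039879]), 'eef_rot': array([-2.16555094e-04, -1.94166047e-01,  9.80968364e-01,  7.53613418e-04]), 'force': array([ 0.04801629, -0.91799397, -0.28233617]), 'wrist_torque': array([ 0.00531736, -0.02028461, -0.0002337 ]), 'finger_force': 0.0, 'width': 0.08548978875850986} 0.0187
```

View pics/s2.png

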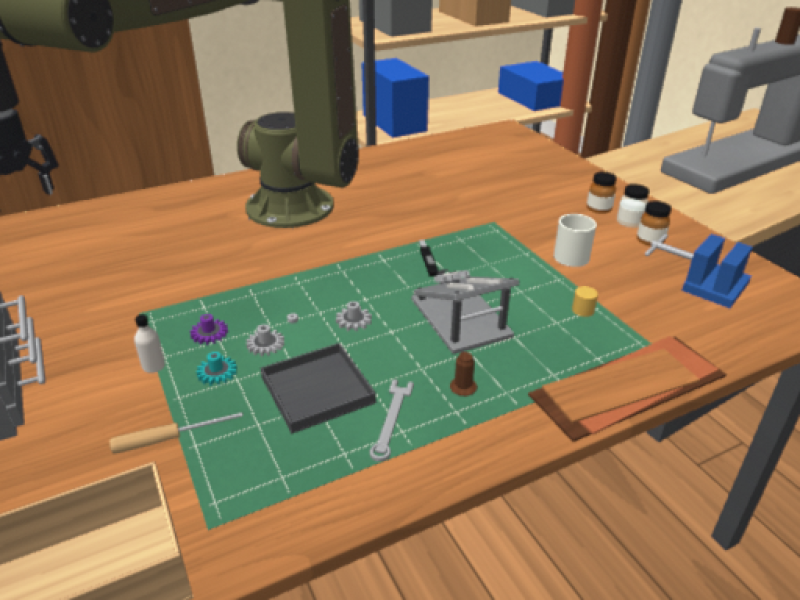

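View pics/t2.png

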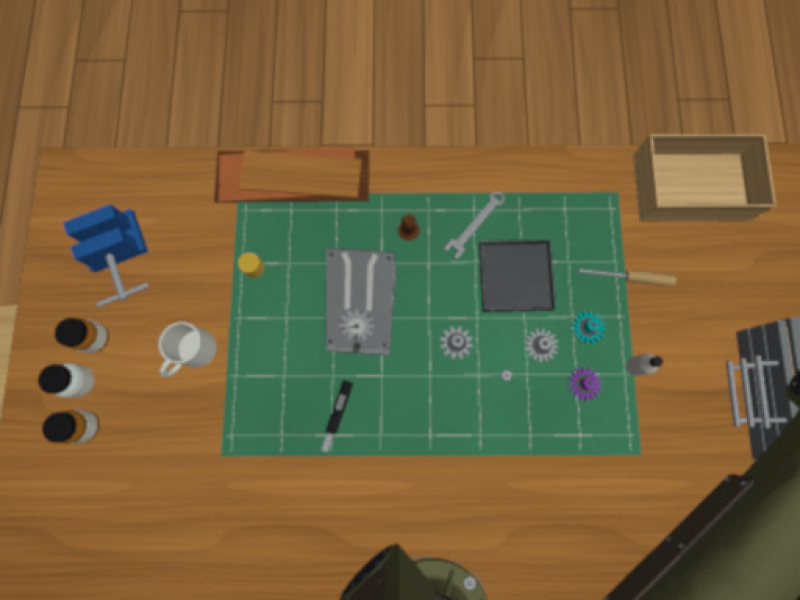

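The scene view shows two grey gears, the purple and turquoise decoys, the tray and the tester. In the enlarged top view the gears are at (457,342) and (542,345), the master at (356,326), and the tray centre at (516,276). Next I crop closer.

Run:
```python
from h import *
b=cv2.imread('pics/t.png')
x=cv2.resize(b[200:245,275:365],None,fx=8,fy=8,interpolation=2)   # gears
y=cv2.resize(b[152:232,200:260],None,fx=7,fy=7,interpolation=2)
c=np.zeros((560,800,3),np.uint8);c[:360,:720]=x
cv2.imwrite('pics/c1.png',x);cv2.imwrite('pics/c2.png',y)
for n,u,v,z in[('gA',457,342,.048),('gB',542,345,.048),('tray',516,276,.015),('bob',507,376,.01),('mug',187,347,.05),('oil',645,365,.05),('purple',585,383,.03),('turq',590,327,.03),('knife1',346,384,.01),('knife2',327,448,.01),('spool',409,228,.03)]:
  print(n,atz('t.png',u*.64,v*.64,z).round(3))
```

```text
gA [ 0.52  -0.054  0.048]
gB [ 0.514 -0.223  0.048]
tray [ 0.664 -0.184  0.015]
bob [ 0.455 -0.157  0.01 ]
mug [0.512 0.484 0.05 ]
oil [ 0.473 -0.423  0.05 ]
purple [ 0.44  -0.309  0.03 ]
turq [ 0.552 -0.327  0.03 ]
knife1 [0.44 0.17 0.01]
knife2 [0.314 0.206 0.01 ]
spool [0.766 0.041 0.03 ]
```

View pics/c1.png

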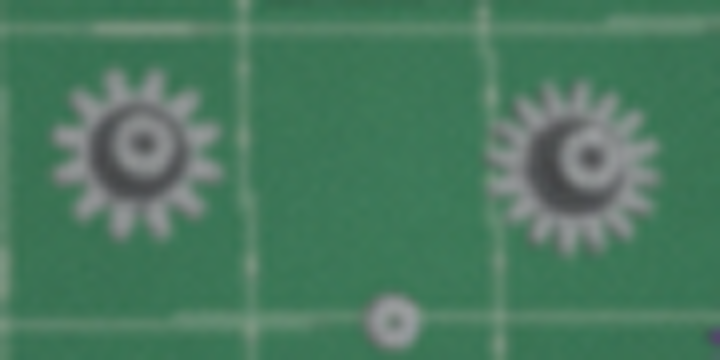

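View pics/c2.png

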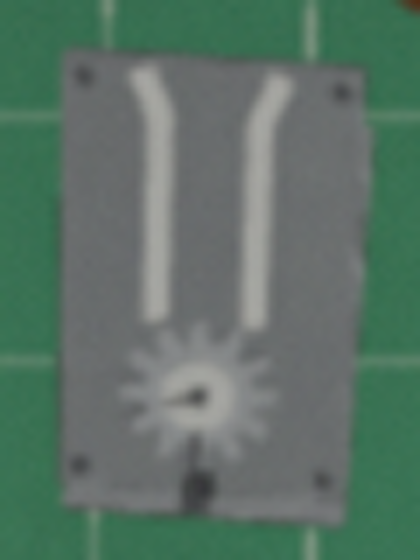

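The left gear has 12 teeth and the right one 16. The master's line points left (about -1.3 rad). I go over the gear and look through the wrist camera.

```bash
python3 -m handwheel '[[0.02,0.055,0.01,-0.04,1],[0.025,0.055,0.01,-0.04,1],[0.03,0.055,0.01,-0.04,1],[0.03,0.055,0,-0.04,1],[0.03,0.055,0,-0.04,1]]' 30; python3 -m handwheel '[[0.03,0.055,0,-0.04,1],[0.03,0.055,0,-0.04,1],[0.03,0.055,0,-0.04,1],[0.03,0.055,0,-0.04,1],[0,0,0,-0.03,1]]'
python3 - <<'E'
from h import *
s=r.get_state();print(s['position'],s['eef_rot'],r.capture('wrist')['hand_eye'])
a=cap('wrist','w1.png')
print(np.load('pics/w1.png.npz')['P'].round(3),np.load('pics/w1.png.npz')['f'])
for p in[(.52,-.054,.02),(.664,-.184,.015),(.57,.14,.08)]:print(proj('w1.png',np.array(p)))
cv2.imwrite('pics/w1b.png',cv2.resize(a,(800,600),interpolation=2))
E
```

```text
clock: 0.72
position: [0.3634, -0.2789, 0.261]
eef_rot: [0.0, -0.094, 0.996, 0.0]
force: [1.7, -1.1, 0.9]
width: 0.0856
finger_force: 0.0
clock: 1.35
position: [0.4835, -0.058, 0.2595]
eef_rot: [-0.001, -0.002, 1.0, 0.0]
force: [-1.5, -0.1, 0.3]
width: 0.0854
finger_force: 0.0
[ 0.48347102 -0.05797393  0.25951835] [-1.43479957e-03 -2.36868149e-03  9.99996154e-01  1.53286470e-04] [[ 9.56664324e-05 -9.61169578e-01 -2.75958391e-01  7.06154460e-02]
 [ 9.99999993e-01  1.11106778e-04 -4.03177563e-05 -1.25030272e-03]
 [ 6.94130485e-05 -2.75958385e-01  9.61169582e-01 -1.41965285e-01]
 [ 0.00000000e+00  0.00000000e+00  0.00000000e+00  1.00000000e+00]]
[[-0.002  0.962  0.274  0.413]
 [ 1.     0.002  0.    -0.061]
 [-0.     0.274 -0.962  0.402]
 [ 0.     0.     0.     1.   ]] 271.6407459455093
[262.56027966 190.24613913]
[181.8783265  274.60077916]
[412.32039907 240.06098379]
```

View pics/w1b.png

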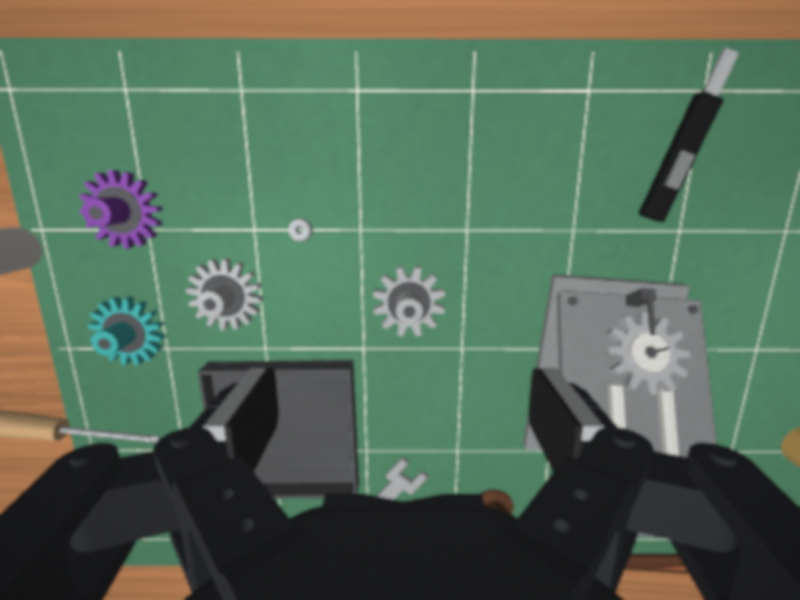

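Run:
```python
from h import *
k=.64
print('master',tri(('t.png',228.6,208.6),('w1.png',651.5*k,352*k)))
print('gA',tri(('t.png',292.9,217.9),('w1.png',409*k,310*k)),atz('w1.png',409*k,310*k,.048),atz('w1.png',409*k,301*k,.02))
print('gB',tri(('t.png',349,219.6),('w1.png',209*k,303*k)),atz('w1.png',209*k,303*k,.048),atz('w1.png',224*k,294*k,.02))
```

```text
master [0.54864372 0.14256011 0.08044613]
gA [ 0.52342101 -0.05533003  0.04848919] [ 0.52370825 -0.0555327   0.048     ] [ 0.5236458  -0.05514792  0.02      ]
gB [ 0.51740386 -0.22936936  0.04870099] [ 0.51768484 -0.22964519  0.048     ] [ 0.51719682 -0.22788682  0.02      ]
```

```bash
python3 -m handwheel '[[0.013,0.05,-0.01,0,1],[0.013,0.05,-0.01,0,1],[0.013,0.05,-0.01,0,1],[0.013,0.05,-0.01,0,1],[0,0,-0.01,0,1]]'
python3 - <<'E'
from h import *
print(r.get_state()['position'])
a=cap('wrist','w2.png')
cv2.imwrite('pics/w2b.png',cv2.resize(a,(800,600),interpolation=2))
E
```

```text
clock: 2.08
position: [0.5348, 0.1397, 0.2098]
eef_rot: [-0.001, -0.001, 1.0, -0.0]
force: [-0.1, -1.3, 0.5]
width: 0.0855
finger_force: 0.0
[0.53481071 0.13972354 0.20981428]
```

View pics/w2b.png

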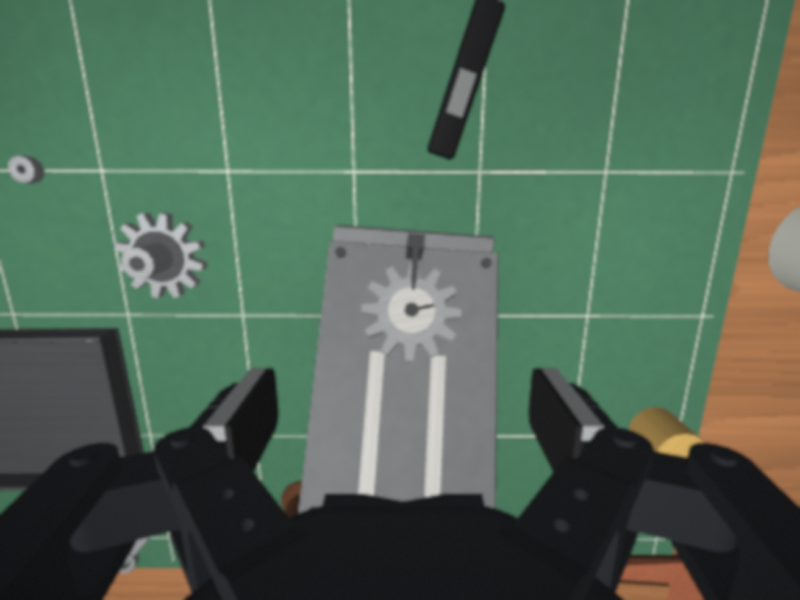

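```bash
cat > plate.py <<'E'
from h import *
def frame(phi,top):
    c,s=np.cos(phi),np.sin(phi);C=np.sqrt(.75)
    x=np.array([c*C,s*C,.5]);y=np.array([-s,c,0]);n=np.cross(x,y)
    return np.c_[x,y,n],top-.022*n
def onpl(f,u,v,M,O,z):
    o,k=ray(f,u,v);n=M[:,2];t=((O+z*n-o)@n)/(k@n);return M.T@(o+k*t-O)
def phase(f,M,C,N,r0=.027,r1=.034):
    # angle (deg, about M z, from M x) of a tooth centre; teeth bright
    im=cv2.imread('pics/'+f);g=cv2.cvtColor(im,6).astype(np.float32)
    sat=(im.max(2).astype(float)-im.min(2))
    A=np.radians(np.arange(0,360,.5));z=0
    acc=np.zeros(len(A))
    for rr in np.linspace(r0,r1,8):
        P=[proj(f,C+M@np.array([rr*np.cos(a),rr*np.sin(a),0])) for a in A]
        P=np.array(P,np.float32);acc+=cv2.remap(g,P[:,0].copy(),P[:,1].copy(),1).ravel()
    F=np.abs(np.fft.rfft(acc-acc.mean()));h=(acc*np.exp(-1j*N*A)).sum()
    return -np.degrees(np.angle(h))/N%(360/N),F[[11,12,13,15,16,17,N]].round(0)
E
python3 - <<'E'
from plate import *
k=.64
top=tri(('t.png',228.6,208.6),('w1.png',651.5*k,352*k),('w2.png',411*k,309.5*k));print(top)
from scipy.optimize import brentq
L=[(377,352),(367,494),(438,357),(433,494)]
def res(phi):
    M,O=frame(phi,top);q=[onpl('w2.png',u*k,v*k,M,O,.006) for u,v in L]
    return (q[1]+q[3]-q[0]-q[2])[1]
phi=brentq(res,-.4,.4);M,O=frame(phi,top);print('phi',phi,'O',O)
for u,v in L+[(411,310),(433,305),(415,250),(335,240),(493,250)]:print((u,v),(onpl('w2.png',u*k,v*k,M,O,.006 if v>340 else .022 if v>300 else 0)*1e3).round(1))
for f in('w2.png','t.png','w1.png'):
    print('master',f,phase(f,M,O+M[:,2]*.02,12))
I=np.eye(3)
for f in('w1.png','w2.png','t.png'):
    print('gA',f,phase(f,I,np.array([.5235,-.0553,.02]),12), phase(f,I,np.array([.5173,-.2287,.02]),16))
np.savez('pl.npz',M=M,O=O)
q=onpl('w2.png',433*k,305*k,M,O,.022);print('dial',np.arctan2(q[1],q[0]))
print('slot95',O+M@[.095,0,0],'mesh',O+M@[.061,0,0])
E
```

```text
[0.54922462 0.14331891 0.07928213]
phi -0.06196360081471385 O [0.56020351 0.14263775 0.06022957]
(377, 352) [ 28.4 -20.7   6. ]
(367, 494) [119.3 -20.6   6. ]
(438, 357) [29.3 21.7  6. ]
(433, 494) [117.2  21.7   6. ]
(411, 310) [ 0.8  0.7 22. ]
(433, 305) [-3.6 15.3 22. ]
(415, 250) [-50.5   2.2   0. ]
(335, 240) [-54.3 -58.3   0. ]
(493, 250) [-54.5  61.1   0. ]
master w2.png (np.float64(0.9221239216864051), array([ 9623., 42781.,  5886.,  5743.,  7860.,  4900., 42781.]))
master t.png (np.float64(1.476326776348354), array([ 2368., 21090.,  6522.,  3725.,  2624.,   918., 21090.]))
master w1.png (np.float64(1.6183748471795874), array([11618., 39497., 19689.,  8656.,  4994.,  4882., 39497.]))
gA w1.png (np.float64(15.900597168940942), array([21935., 67899., 27937.,  1228.,   486.,   164., 67899.])) (np.float64(14.509958346295516), array([ 2954.,  1775.,  2300., 42370., 61830., 38937., 61830.]))
gA w2.png (np.float64(15.589344567532471), array([40813., 99983., 19865.,  5964.,  5892.,  2585., 99983.])) (np.float64(0.0), array([0., 0., 0., 0., 0., 0., 0.]))
gA t.png (np.float64(15.848306361190978), array([13416., 37746., 15507.,  1143.,   547.,   750., 37746.])) (np.float64(14.571903596213023), array([  788.,  2860.,  1705., 10651., 24941., 10357., 24941.]))
dial 1.801424335578145
slot95 [0.64231803 0.13754311 0.10772957] mesh [0.61292967 0.13936646 0.09072957]
```

Calibration checks out: rails start at 28 mm, lie at ±21 mm, and the plate's lower edge is at -54.5 mm. A grasp yaw of +0.034 rad gives the right tooth phase. Next is the pick.

```bash
python3 -m handwheel '[[-0.002,-0.049,0,0.017,1],[-0.003,-0.049,0,0.017,1],[-0.003,-0.049,0,0,1],[-0.003,-0.048,-0.03,0,1],[0,0,-0.05,0,1]]' 25; python3 -m handwheel '[[0,0,-0.05,0,0.6],[0,0,-0.04,0,0.3],[0,0,-0.01,0,0.3],[0,0,0,0,0.3],[0,0,0,0,0.3]]'
```

```text
clock: 2.75
position: [0.524, -0.0609, 0.1331]
eef_rot: [0.003, -0.014, 1.0, 0.0]
force: [1.2, 1.7, -0.3]
width: 0.0854
finger_force: 0.0
clock: 3.38
position: [0.525, -0.0566, 0.0336]
eef_rot: [0.002, -0.017, 1.0, 0.0]
force: [0.3, -0.2, 0.4]
width: 0.0553
finger_force: 0.0
```

```bash
python3 -m handwheel '[[-0.0015,0.001,-0.0085,0,0.2],[0,0,0,0,-1],[0,0,0,0,-1],[0,0,0,0,-1],[0,0,0,0,-1]]' 25;  python3 -m handwheel '[[0,0,0.01,0,-1],[0,0,0.03,0,-1],[0,0,0.05,0,-1],[0,0,0.05,0,-1],[0,0,0.05,0,-1]]'
python3 - <<'E'
from h import *
a=cap('wrist','w3.png');cv2.imwrite('pics/w3b.png',a[100:384,100:412])
E
```

```text
clock: 4.0
position: [0.5222, -0.0553, 0.0227]
eef_rot: [-0.0, -0.017, 1.0, 0.0]
force: [-1.6, 0.8, -1.0]
width: 0.0229
finger_force: 25.5
clock: 4.62
position: [0.5219, -0.0555, 0.2147]
eef_rot: [0.0, -0.017, 1.0, 0.0]
force: [0.9, -0.0, -2.0]
width: 0.0227
finger_force: 25.2
```

View pics/w3b.png

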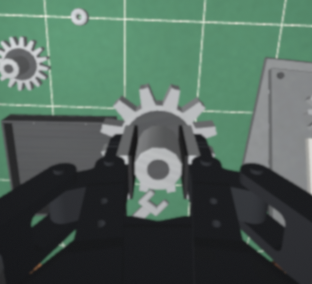

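Gear held upright in the fingers. A vertical tool cannot tilt it, so I pre-tilt it in the grip by pressing its rim on the plate's side edge, then turn back 90°.

```bash
python3 -m handwheel '[[0.014,0.016,0,0.184,-1],[0.014,0.016,0,0.184,-1],[0.014,0.016,0,0.184,-1],[0.014,0.016,0,0.184,-1],[0.014,0.016,0,0.184,-1]]'; python3 -m handwheel '[[0.014,0.017,0,0.184,-1],[0,0,0,0.184,-1],[0,0,-0.02,0.184,-1],[0,0,-0.04,0.003,-1],[0,0,-0.03,0,-1]]'
python3 -c "
from h import *
s=r.get_state();print(s['qpos'].round(2),s['position'],s['force'])"
```

```text
clock: 5.3
position: [0.5925, 0.0251, 0.2126]
eef_rot: [-0.0, -0.462, 0.887, 0.0]
force: [-0.9, 0.5, -3.2]
width: 0.0235
finger_force: 25.2
clock: 5.92
position: [0.6056, 0.0416, 0.1208]
eef_rot: [-0.001, -0.685, 0.728, 0.001]
force: [0.3, 0.4, -2.1]
width: 0.0228
finger_force: 25.3
[ 0.4   0.08 -0.08 -0.   -1.42 -0.46] [0.60557104 0.04158974 0.12075722] [ 0.34174259  0.40140223 -2.10439144]
```

```bash
python3 -m handwheel '[[0,0,-0.003,0,-1],[0,0,-0.003,0,-1],[0,0,-0.003,0,-1],[0,0,-0.002,0,-1],[0,0,0,0,-1]]'; python3 -m handwheel '[[0,0,-0.0015,0,-1],[0,0,-0.0015,0,-1],[0,0,-0.0015,0,-1],[0,0,-0.0015,0,-1],[0,0,0,0,-1]]'
```

```text
clock: 6.55
position: [0.6063, 0.0417, 0.1119]
eef_rot: [0.0, -0.685, 0.728, -0.0]
force: [-0.1, -0.2, -2.0]
width: 0.0228
finger_force: 25.2
clock: 7.18
position: [0.6062, 0.0416, 0.1057]
eef_rot: [-0.0, -0.685, 0.728, -0.0]
force: [-0.9, 0.2, -2.1]
width: 0.0231
finger_force: 25.4
```

```bash
for i in 1 2; do python3 -m handwheel '[[0,0,-0.0015,0,-1],[0,0,-0.0015,0,-1],[0,0,-0.0005,0,-1],[0,0,-0.0005,0,-1],[0,0,0,0,-1]]'; done
python3 - <<'E'
from h import *
print(r.get_state()['wrist_torque'])
a=cap('wrist','w4.png');cv2.imwrite('pics/w4b.png',a[60:384,100:412])
E
```

```text
clock: 7.8
position: [0.6068, 0.0409, 0.1035]
eef_rot: [0.0, -0.685, 0.728, -0.001]
force: [-2.7, -3.0, 5.8]
width: 0.023
finger_force: 26.1
clock: 8.43
position: [0.6066, 0.0407, 0.0994]
eef_rot: [0.0, -0.685, 0.728, -0.001]
force: [-4.3, -3.4, 6.7]
width: 0.0233
finger_force: 26.6
[-0.90522251  1.16670836  0.09296998]
```

View pics/w4b.png

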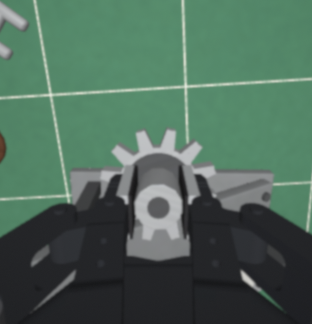

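Contact came at z≈0.104 with about 9 N. The wrist view shows the hub ring at (158,207) and the gear starting to tilt in the grip. I continue about 7 mm.

```bash
for i in 1; do python3 -m handwheel '[[0,0,-0.001,0,-1],[0,0,-0.001,0,-1],[0,0,-0.001,0,-1],[0,0,-0.001,0,-1],[0,0,0,0,-1]]';python3 -m handwheel '[[0,0,-0.001,0,-1],[0,0,-0.001,0,-1],[0,0,-0.001,0,-1],[0,0,-0.001,0,-1],[0,0,0,0,-1]]'; done
python3 - <<'E'
from h import *
a=cap('wrist','w5.png')
E
python3 -m handwheel '[[0,-0.003,0.005,0,-1],[0,-0.01,0.01,0,-1],[0,-0.01,0.02,0,-1],[0,0,0.03,0,-1],[0,0,0.05,0,-1]]'
python3 - <<'E'
from h import *
a=cap('wrist','w6.png')
b=np.hstack([cv2.imread('pics/w3.png')[150:350,180:340],cv2.imread('pics/w5.png')[150:350,180:340],a[150:350,180:340]])
cv2.imwrite('pics/w6b.png',cv2.resize(b,None,fx=1.6,fy=1.6))
E
```

```text
clock: 9.1
position: [0.6069, 0.0403, 0.0959]
eef_rot: [0.0, -0.685, 0.728, -0.001]
force: [-3.0, -5.3, 7.3]
width: 0.0231
finger_force: 27.3
clock: 9.72
position: [0.6072, 0.0397, 0.0927]
eef_rot: [0.0, -0.685, 0.729, -0.002]
force: [-3.5, -7.4, 9.4]
width: 0.0234
finger_force: 31.2
clock: 10.4
position: [0.6054, 0.0179, 0.2049]
eef_rot: [-0.001, -0.685, 0.729, 0.001]
force: [1.1, 0.6, -1.1]
width: 0.0229
finger_force: 29.1
```

View pics/w6b.png

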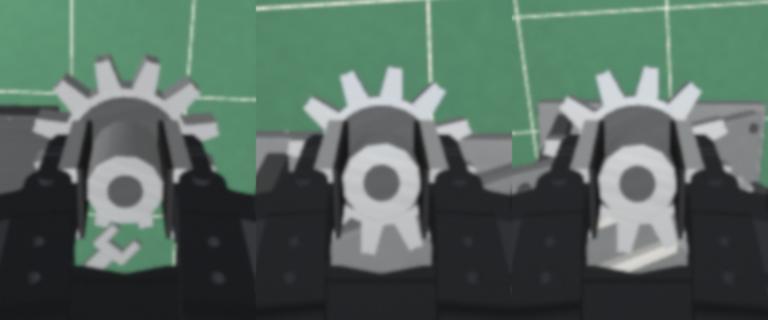

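```bash
cat > fit.py <<'E'
from h import *
from scipy.optimize import least_squares
def fit(f,tips,hub,T,yaw,t0):
    # gear pose: world Rz(yaw) * Ry(-t) [x' axis raised] * Rx(t2) * Rz(ph); tips: pixel of tooth tip mid on top face z=.02; hub: centre of top z=.048
    tips=np.array(tips);
    def model(p):
        Rm=R.from_euler('z',yaw)*R.from_euler('y',-p[3])*R.from_euler('x',p[4])*R.from_euler('z',p[5]); return Rm.as_matrix(),p[:3]
    def res(p):
        M,c=model(p);A=np.radians(np.arange(0,360,30))
        P=np.array([proj(f,c+M@np.array([.0345*np.cos(a),.0345*np.sin(a),.02])) for a in A])
        e=[]
        for q in tips:
            d=P-q;e+=list(d[np.argmin((d**2).sum(1))])
        e+=list(proj(f,c+M@np.array([0,0,.048]))-hub)
        n=c+M@np.array([0,0,.04]);g=T+np.array([0,0,.0173])
        return np.array(e+list((n-g)/.002))
    best=None
    for ph in np.radians([-10,-5,0,5,10,15]):
        p0=np.r_[T-[0,0,.02],t0,0,ph]
        s=least_squares(res,p0)
        if best is None or s.cost<best.cost:best=s
    p=best.x;print('c',p[:3].round(4),'tilt,t2,ph deg',np.degrees(p[3:]).round(1),'cost',best.cost.round(1),'res',best.fun.round(1));return model(p)
E
python3 - <<'E'
from fit import *
s=r.get_state();T=s['position'];yaw=-0.062
cv=lambda x,y:(180+(x-512)/1.6,150+y/1.6)
fit('w6.png',[cv(602,76),cv(650,70),cv(691,91),cv(720,128),cv(569,104),cv(627,250),cv(665,247)],np.array(cv(637,184)),T,yaw+np.pi/2,.4)
E
```

```text
c [0.6058 0.0306 0.1816] tilt,t2,ph deg [14.3 -0.2 -8.7] cost 39.9 res [ 0.1 -0.3  0.1  0.1  2.  -0.9  1.5  0.1 -3.5 -0.  -3.1  1.2  2.8 -0.2
 -0.4  0.1 -1.6  1.7 -6.1]
```

```bash
cat > sil.py <<'E'
from h import *
from scipy.optimize import minimize
# tool-frame fit: axis along pads' normal = tool y; camera on tool +x. gear frame seen from above: e1=-tool x, e2=-?; build in world
def star():
    P=[]
    for i in range(12):
        a=np.radians(30*i)
        for rr,w in((.0235,.004),(.0345,.0025),(.0345,-.0025),(.0235,-.004)):
            b=np.arcsin(w/rr);P.append([rr*np.cos(a-b),rr*np.sin(a-b),.02])
    return np.array(P)
ST=star()
circ=lambda r_,z:np.array([[r_*np.cos(a),r_*np.sin(a),z] for a in np.linspace(0,2*np.pi,40,False)])
def P2(f,X):
    d=np.load('pics/'+f+'.npz');q=(X-d['P'][:3,3])@d['P'][:3,:3];return q[:,:2]/q[:,2:]*d['f']+[d['cx'],d['cy']]
def pose(p,T,yaw):
    M=(R.from_euler('z',yaw)*R.from_euler('y',-p[0])*R.from_euler('z',p[1])).as_matrix()
    piv=T+R.from_euler('z',yaw).apply([p[2],p[3],.0173])
    return M,piv-M@np.array([0,0,.04+p[4]])
def fitsil(f,T,yaw,starts,vmax=245):
    im=cv2.imread('pics/'+f);g=im.min(2).astype(float);S=4
    valid=(im.max(2)>75);valid[vmax:]=0;valid[:150]=0;valid[:,:195]=0;valid[:,325:]=0
    g=cv2.GaussianBlur(g,(0,0),1)
    def sc(p):
        M,c=pose(p,T,yaw);t=np.zeros(g.shape,np.uint8)+70
        for X,v in((ST[:,:]-[0,0,.01],130),(ST,190),(circ(.022,.02),110),(circ(.012,.048),190),(circ(.005,.048),90)):
            q=P2(f,c+X@M.T);cv2.fillPoly(t,[np.round(q*16).astype(np.int32)],v,cv2.LINE_AA,4)
        t=cv2.GaussianBlur(t,(0,0),1).astype(float)
        return -np.corrcoef(t[valid],g[valid])[0,1]+((np.array(p[2:])/[.003,.002,.004])**2).sum()*.003
    best=None
    for s in starts:
        for ph in np.radians(range(-15,15,5)):
            x0=np.array([s,ph,0,0,0.]);sim=np.vstack([x0]+[x0+d for d in np.diag([.1,.06,.002,.001,.003])])
            m=minimize(sc,x0,method='Nelder-Mead',options=dict(initial_simplex=sim,maxiter=250))
            if best is None or m.fun<best.fun:best=m
    p=best.x;print(f,'tilt %.1f ph %.1f'%tuple(np.degrees(p[:2])),'off mm',(p[2:]*1e3).round(1),'score',best.fun.round(3));return p
E
python3 - <<'E'
from sil import *
fitsil('w3.png',np.array([.5219,-.0555,.2147]),.034,[0.,.2])
s=r.get_state()
fitsil('w6.png',s['position'],-.062+np.pi/2,[.2,.4])
fitsil('w5.png',np.array([.6072,.0397,.0927]),-.062+np.pi/2,[.2,.4])
E
```

```text
w3.png tilt 3.2 ph -15.9 off mm [ 2.7 -1.   0.9] score -0.849
w6.png tilt 15.0 ph -8.7 off mm [-1.4  3.3  5.1] score -0.828
w5.png tilt 14.7 ph -8.2 off mm [ 1.5  0.7 -0.5] score -0.865
```

The gear leans about 14° in the grip and the teeth match the model. I turn back, go over the slot and lower until it touches.

```bash
python3 -m handwheel '[[0,0.01,0,-0.185,-1],[0.004,0.015,0,-0.185,-1],[0.004,0.02,0,-0.185,-1],[0.004,0.02,0,-0.185,-1],[0.004,0.02,0,-0.185,-1]]'; python3 -m handwheel '[[0.002,0.02,0,-0.185,-1],[0,0.016,0,-0.185,-1],[0,0,0,-0.185,-1],[0,0,-0.03,-0.091,-1],[0,0,-0.03,0,-1]]'
python3 -m handwheel '[[0,0,-0.003,0,-1],[0,0,0,0,-1],[0,0,0,0,-1],[0,0,0,0,-1],[0,0,0,0,-1]]' 20
```

```text
clock: 11.08
position: [0.6225, 0.1038, 0.2057]
eef_rot: [0.001, -0.285, 0.958, 0.0]
force: [-0.8, 0.0, -2.1]
width: 0.0234
finger_force: 29.2
clock: 11.7
position: [0.6247, 0.1395, 0.1453]
eef_rot: [0.001, 0.031, 1.0, 0.001]
force: [0.0, 0.3, -3.4]
width: 0.023
finger_force: 29.2
clock: 12.32
position: [0.6244, 0.1397, 0.1422]
eef_rot: [0.0, 0.031, 1.0, 0.0]
force: [-0.1, -1.1, -2.4]
width: 0.0229
finger_force: 29.1
```

```bash
python3 -m handwheel '[[0,0,-0.003,0,-1],[0,0,-0.003,0,-1],[0,0,-0.003,0,-1],[0,0,-0.002,0,-1],[0,0,0,0,-1]]'; python3 -m handwheel '[[0,0,-0.001,0,-1],[0,0,-0.001,0,-1],[0,0,-0.001,0,-1],[0,0,0,0,-1],[0,0,0,0,-1]]'
```

```text
clock: 12.95
position: [0.6241, 0.1396, 0.1303]
eef_rot: [-0.0, 0.031, 1.0, -0.0]
force: [-0.3, 0.1, -2.6]
width: 0.023
finger_force: 29.1
clock: 13.58
position: [0.6242, 0.1396, 0.1276]
eef_rot: [-0.0, 0.031, 1.0, 0.0]
force: [0.4, 0.0, -2.7]
width: 0.023
finger_force: 29.1
```

```bash
python3 -m handwheel '[[0,0,-0.001,0,-1],[0,0,-0.001,0,-1],[0,0,0,0,-1],[0,0,0,0,-1],[0,0,0,0,-1]]'; python3 -m handwheel '[[0,0,-0.001,0,-1],[0,0,-0.001,0,-1],[0,0,0,0,-1],[0,0,0,0,-1],[0,0,0,0,-1]]'
```

```text
clock: 14.2
position: [0.6242, 0.1397, 0.1257]
eef_rot: [0.0, 0.031, 1.0, 0.0]
force: [-0.7, -0.5, -2.4]
width: 0.0233
finger_force: 29.1
clock: 14.82
position: [0.6244, 0.1396, 0.1242]
eef_rot: [0.0, 0.031, 1.0, 0.0]
force: [-2.6, 0.6, 2.5]
width: 0.0232
finger_force: 29.8
```

```bash
python3 -m handwheel '[[0,0,-0.001,0,-0.6],[0,0,0,0,-0.6],[0,0,0,0,-0.6],[0,0,0,0,-0.55],[0,0,0,0,-0.55]]'; python3 -m handwheel '[[0,0,0,0,-0.52],[0,0,0,0,-0.52],[0,0,0,0,-0.5],[0,0,0,0,-0.5],[0,0,0,0,-0.5]]'
```

```text
clock: 15.45
position: [0.6244, 0.1397, 0.124]
eef_rot: [0.001, 0.03, 1.0, 0.0]
force: [-4.8, 0.6, 7.5]
width: 0.0231
finger_force: 30.6
clock: 16.08
position: [0.6244, 0.1396, 0.124]
eef_rot: [0.001, 0.031, 1.0, 0.0]
force: [-4.0, -0.5, 6.1]
width: 0.0232
finger_force: 30.6
```

```bash
python3 -m handwheel '[[0,0,0,0,-0.49],[0,0,0,0,-0.48],[0,0,0,0,-0.48],[0,0,0,0,-0.48],[0,0,0,0,-0.48]]'; python3 -m handwheel '[[0,0,0,0,-0.47],[0,0,0,0,-0.47],[0,0,0,0,-0.47],[0,0,0,0,-0.47],[0,0,0,0,-0.47]]'
```

```text
clock: 16.7
position: [0.6244, 0.1397, 0.124]
eef_rot: [0.001, 0.03, 1.0, 0.0]
force: [-3.6, -0.3, 5.8]
width: 0.0229
finger_force: 30.6
clock: 17.32
position: [0.6244, 0.1397, 0.124]
eef_rot: [0.001, 0.03, 1.0, 0.0]
force: [-4.4, 0.2, 5.2]
width: 0.0232
finger_force: 30.6
```

```bash
python3 -m handwheel '[[0,0,0,0,-0.46],[0,0,0,0,-0.46],[0,0,0,0,-0.46],[0,0,0,0,-0.46],[0,0,0,0,-0.46]]' 20; python3 -m handwheel '[[0,0,0,0,-0.455],[0,0,0,0,-0.455],[0,0,0,0,-0.455],[0,0,0,0,-0.455],[0,0,0,0,-0.455]]' 20
```

```text
clock: 17.95
position: [0.6244, 0.1397, 0.124]
eef_rot: [0.001, 0.03, 1.0, 0.0]
force: [-5.2, -0.1, 6.2]
width: 0.0233
finger_force: 28.2
clock: 18.58
position: [0.6244, 0.1397, 0.1239]
eef_rot: [0.001, 0.03, 1.0, 0.0]
force: [-4.2, -0.2, 4.8]
width: 0.0231
finger_force: 22.1
```

Grip force can be tuned with the opening near -0.45. I loosen it to about 8 N and press the gear flat.

```bash
python3 -m handwheel '[[0,0,0,0,-0.449],[0,0,0,0,-0.446],[0,0,-0.0005,0,-0.446],[-0.0005,0,-0.0005,0,-0.446],[0,0,0,0,-0.446]]'; python3 -m handwheel '[[-0.0005,0,-0.0005,0,-0.444],[-0.0005,0,-0.0005,0,-0.444],[-0.0005,0,-0.0005,0,-0.444],[0,0,0,0,-0.444],[0,0,0,0,-0.444]]'
python3 - <<'E'
from sil import *
cap('wrist','w7.png');s=r.get_state();fitsil('w7.png',s['position'],-.062,[.2,.4,.55])
E
```

```text
clock: 19.2
position: [0.6242, 0.1397, 0.1236]
eef_rot: [0.001, 0.03, 1.0, 0.0]
force: [-4.0, 1.1, 7.6]
width: 0.024
finger_force: 12.6
clock: 19.82
position: [0.6227, 0.1397, 0.1218]
eef_rot: [0.001, 0.03, 1.0, 0.0]
force: [-3.0, 0.5, 6.4]
width: 0.024
finger_force: 10.7
w7.png tilt -43.2 ph 31.1 off mm [-1.4 -0.8 11.7] score -0.329
```

```bash
python3 -m handwheel '[[0,0,0,0,-0.442],[0,0,0,0,-0.440],[-0.0005,0,-0.0005,0,-0.440],[-0.0005,0,-0.0005,0,-0.440],[0,0,0,0,-0.440]]'
python3 - <<'E'
from sil import *
cap('wrist','w8.png');s=r.get_state();cap('top','t8.png')
import re
src=open('sil.py').read().replace('np.uint8)+70','np.uint8)+95');open('sil2.py','w').write(src)
import sil2
for f,v in(('w7.png',245),('w8.png',245),('w8.png',225)):
    print(v);sil2.fitsil(f,s['position'],-.062,[.25,.5],v)
im=cv2.imread('pics/w8.png');print(im[150:250:10,200:330:10].min(2))
E
```

```text
clock: 20.5
position: [0.6207, 0.1399, 0.1191]
eef_rot: [-0.0, 0.03, 1.0, 0.0]
force: [-5.6, 1.5, 4.1]
width: 0.0241
finger_force: 5.5
245
w7.png tilt 18.1 ph -7.4 off mm [ 3.  -1.1 -6.6] score -0.313
245
w8.png tilt -17.7 ph 4.5 off mm [-5.1 -1.5  9.4] score -0.271
225
w8.png tilt -27.2 ph 0.1 off mm [ 3.3 -0.6  1.6] score -0.316
[[130 131 132 132 163 127 163 105 163 128 130 129 126]
 [132 132 133 139  94 131 164 132 139 128 131 129 130]
 [133 132 172 202 132 133 130 132 129 207 131 130 128]
 [134 132 185 202 132 132 132 132 130 208 132 128 127]
 [132 134 194 203 131 132 131 133 130 209 134 127 128]
 [136 136 200 204 166 132 154 150 133 209 139 129 128]
 [136 134 203 206 167 150 168 151 141 167 141 128 129]
 [135 135 168 176 130  82  82  80 167 205 148 129 128]
 [136 135 206  89  86 167 164 159  39  90 168 167 130]
 [148  51  76  59 166 134  82 167 127  89  26 128 128]]
```

Run:
```python
src=open('sil.py').read().replace('np.uint8)+70','np.uint8)+131').replace('130),(ST,190)','105),(ST,165)').replace('.02),110)','.02),84)').replace('.048),190)','.048),165)').replace("valid=(im.max(2)>75)","valid=(cv2.dilate(im.min(2),np.ones((5,5)))<185)&(cv2.erode(im.max(2),np.ones((3,3)))>60)").replace("valid[:150]=0","valid[:120]=0")
open('sil2.py','w').write(src)
from sil2 import *
fitsil('w7.png',np.array([.6227,.1397,.1218]),-.062,[.25,.5],280)
p=fitsil('w8.png',np.array([.6207,.1399,.1191]),-.062,[.25,.5],280)
M,c=pose(p,np.array([.6207,.1399,.1191]),-.062)
d=np.load('pl.npz');print('plate coords',d['M'].T@(c-d['O']))
```

```text
w7.png tilt 18.9 ph -8.9 off mm [-0.4 -1.5  0.4] score -0.765
w8.png tilt 32.2 ph -9.1 off mm [-3.9 -1.4  0.7] score -0.759
plate coords [ 0.08869509 -0.00034107 -0.00301895]
```

Gear is flat in the slot at x≈0.089 with tooth phase -9.1°; I want about -16°. The light grip caps the push at about 9 N. I twist -7° and slide down.

```bash
python3 -m handwheel '[[0,0,0,-0.04,-0.440],[0,0,0,-0.04,-0.440],[0,0,0,-0.04,-0.440],[0,0,0,0,-0.440],[0,0,0,0,-0.440]]'; python3 -m handwheel '[[-0.0017,0.0001,-0.001,0,-0.440],[-0.0017,0.0001,-0.001,0,-0.440],[-0.0017,0.0001,-0.001,0,-0.440],[-0.0017,0.0001,-0.001,0,-0.440],[-0.0017,0.0001,-0.001,0,-0.440]]'
python3 - <<'E'
from sil2 import *
cap('wrist','w9.png');s=r.get_state();y=-.182
p=fitsil('w9.png',s['position'],y,[.4,.55],280)
M,c=pose(p,s['position'],y)
d=np.load('pl.npz');print('plate coords',d['M'].T@(c-d['O']),'tooth deg',(np.degrees(p[1])+np.degrees(y+.062)+15)%30-15)
E
```

```text
clock: 21.22
position: [0.6209, 0.1408, 0.1195]
eef_rot: [-0.0, 0.09, 0.996, 0.001]
force: [-5.8, 3.3, 4.1]
width: 0.0238
finger_force: 7.3
clock: 21.85
position: [0.6143, 0.1406, 0.1161]
eef_rot: [0.002, 0.09, 0.996, 0.001]
force: [0.4, 1.7, 5.9]
width: 0.0237
finger_force: 5.9
w9.png tilt 34.3 ph -7.1 off mm [-4.  -1.2  0.7] score -0.685
plate coords [ 0.08250268 -0.00211767 -0.00225027] tooth deg -13.963263908065347
```

```bash
python3 -m handwheel '[[-0.0017,0.0001,-0.001,0,-0.440],[-0.0017,0.0001,-0.001,0,-0.440],[-0.0017,0.0001,-0.001,0,-0.440],[-0.0017,0.0001,-0.001,0,-0.440],[-0.0017,0.0001,-0.001,0,-0.440]]'
python3 -m handwheel '[[-0.0013,0.0001,-0.0007,0,-0.440],[-0.0013,0.0001,-0.0007,0,-0.440],[-0.0009,0.0001,-0.0005,0,-0.440],[-0.0009,0.0001,-0.0005,0,-0.440],[0,0,0,0,-0.440]]'
python3 - <<'E'
from sil2 import *
cap('wrist','w10.png');s=r.get_state();y=-.182
p=fitsil('w10.png',s['position'],y,[.4,.55],280)
M,c=pose(p,s['position'],y)
d=np.load('pl.npz');print('plate coords',d['M'].T@(c-d['O']),'tooth deg',(np.degrees(p[1])+np.degrees(y+.062)+15)%30-15)
from plate import phase
print(phase('w10.png',d['M'],d['O']+d['M'][:,2]*.018,12))
E
```

```text
clock: 22.52
position: [0.6062, 0.1414, 0.1116]
eef_rot: [0.003, 0.09, 0.996, 0.001]
force: [0.4, 1.0, 8.0]
width: 0.0239
finger_force: 6.1
clock: 23.15
position: [0.6019, 0.1419, 0.1096]
eef_rot: [0.003, 0.09, 0.996, 0.001]
force: [-0.1, 2.5, 9.0]
width: 0.0239
finger_force: 6.2
w10.png tilt 39.3 ph -3.7 off mm [-3.8 -2.  -1.8] score -0.551
plate coords [ 0.07189341 -0.00253844  0.00133093] tooth deg -10.613414093771098
(np.float64(0.8095801479820328), array([17612., 48042.,   661.,  6156.,  9293.,  4736., 48042.]))
```

```bash
python3 -m handwheel '[[0,0,0.0008,-0.03,-0.440],[0,0,0,-0.03,-0.440],[-0.0009,0.0001,-0.0005,0,-0.440],[-0.0009,0.0001,-0.0005,0,-0.440],[0,0,0,0,-0.440]]'
python3 -m handwheel '[[-0.0009,0.0001,-0.0005,0,-0.440],[-0.0009,0.0001,-0.0005,0,-0.440],[-0.0009,0.0001,-0.0005,0,-0.440],[-0.0009,0.0001,-0.0005,0,-0.440],[0,0,0,0,-0.440]]'
python3 - <<'E'
from sil2 import *
cap('wrist','w11.png');s=r.get_state();y=-.242
p=fitsil('w11.png',s['position'],y,[.4,.55],280)
M,c=pose(p,s['position'],y)
d=np.load('pl.npz');print('plate coords',d['M'].T@(c-d['O']),'tooth deg',(np.degrees(p[1])+np.degrees(y+.062)+15)%30-15)
from plate import phase
print(phase('w11.png',d['M'],d['O']+d['M'][:,2]*.018,12))
E
```

```text
clock: 23.82
position: [0.6002, 0.1429, 0.1091]
eef_rot: [0.003, 0.12, 0.993, 0.002]
force: [0.8, 4.4, 7.3]
width: 0.0241
finger_force: 7.6
clock: 24.45
position: [0.5969, 0.1432, 0.1074]
eef_rot: [0.004, 0.12, 0.993, 0.002]
force: [1.4, 4.1, 7.4]
width: 0.0241
finger_force: 6.9
w11.png tilt 39.7 ph -5.8 off mm [-2.6 -1.7 -9.4] score -0.489
plate coords [ 0.06637664 -0.00182396  0.00897087] tooth deg 13.862566270779737
(np.float64(28.082409032675848), array([17205., 46060.,  6679.,  6394., 10153.,  4404., 46060.]))
```

Run:
```python
from h import *
a=cv2.imread('pics/w11.png')[110:300,150:370];cv2.imwrite('pics/v.png',cv2.resize(a,None,fx=3,fy=3,interpolation=2))
```

```text
(no output)
```

View pics/v.png

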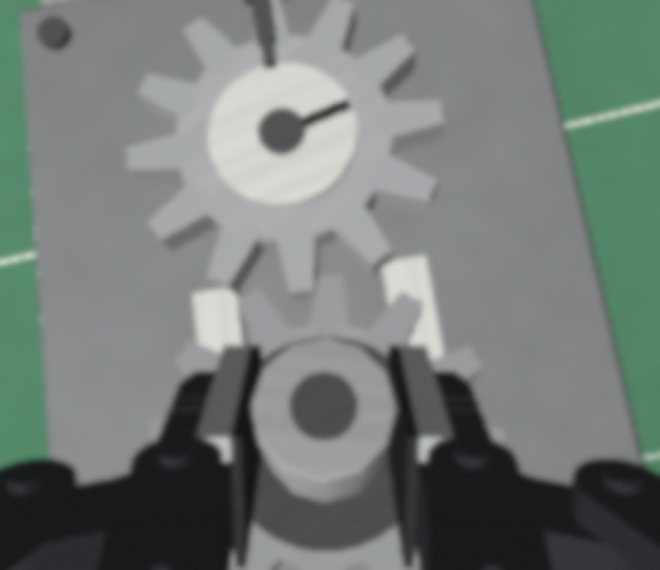

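The picture shows the master tooth at (300,275) sitting between the gear teeth at (262,310) and (330,290), so the phase is right and engagement has begun. I keep sliding down.

```bash
python3 -m handwheel '[[-0.0009,0.0001,-0.0005,0,-0.440],[-0.0009,0.0001,-0.0005,0,-0.440],[-0.0009,0.0001,-0.0005,0,-0.440],[0,0,0,0,-0.440],[0,0,0,0,-0.440]]'
python3 -m handwheel '[[-0.0009,0.0001,-0.0003,0,-0.440],[-0.0009,0.0001,-0.0003,0,-0.440],[-0.0009,0.0001,-0.0003,0,-0.440],[0,0,0,0,-0.440],[0,0,0,0,-0.440]]'
python3 - <<'E'
from sil2 import *
from plate import phase
d=np.load('pl.npz')
cap('wrist','w12.png');s=r.get_state();y=-.242
p=fitsil('w12.png',s['position'],y,[.4,.55],280)
M,c=pose(p,s['position'],y)
print('plate',d['M'].T@(c-d['O']));
print(phase('w12.png',d['M'],d['O']+d['M'][:,2]*.018,12))
E
```

```text
clock: 25.12
position: [0.5942, 0.1435, 0.1058]
eef_rot: [0.003, 0.12, 0.993, 0.002]
force: [2.0, 3.5, 8.6]
width: 0.0235
finger_force: 6.9
clock: 25.75
position: [0.5911, 0.1437, 0.1041]
eef_rot: [0.003, 0.12, 0.993, 0.002]
force: [1.9, 3.9, 5.0]
width: 0.0239
finger_force: 6.6
w12.png tilt 38.5 ph -19.2 off mm [-3.4 -1.7 -8.9] score -0.516
plate [ 0.05849005 -0.00159948  0.00884588]
(np.float64(23.921812646093514), array([ 9494., 44882., 15191.,  6902.,  8438.,  4623., 44882.]))
```

```bash
python3 -m handwheel '[[0,0,0,0,-0.43],[0,0,0,0,-0.4],[0,0,0,0,-0.2],[0,0,0,0,0],[0,0,0.005,0,0.2]]'
python3 -m handwheel '[[0,0,0.03,0,0.2],[-0.02,0,0.04,0.12,0.2],[-0.02,0,0.03,0.12,0.2],[0,0,0,0,0.2],[0,0,0,0,0.2]]'
python3 - <<'E'
from sil2 import *
from plate import phase
d=np.load('pl.npz');cap('wrist','w13.png');s=r.get_state();print(s['position'])
print(phase('w13.png',d['M'],d['O']+d['M'][:,2]*.018,12))
# circle of hub top & dial: edges
im=cv2.imread('pics/w13.png');
for nm,P in(('dialtop',(0,0,.022)),('hubtop61',(.061,0,.048)),('band bottom tip',(.0955,0,.02))):
    print(nm,proj('w13.png',d['O']+d['M']@np.array(P)))
g=cv2.cvtColor(im,6)
u,v=map(int,proj('w13.png',d['O']+d['M']@np.array((.061,0,.048))))
c=cv2.HoughCircles(cv2.resize(g,None,fx=4,fy=4,interpolation=2),cv2.HOUGH_GRADIENT,1.5,60,param1=60,param2=35,minRadius=30,maxRadius=90)
print(None if c is None else (c[0]/4).round(1)[:8])
E
```

```text
clock: 26.42
position: [0.5885, 0.1419, 0.1061]
eef_rot: [-0.001, 0.12, 0.993, -0.001]
force: [-0.1, 0.9, -0.3]
width: 0.051
finger_force: 0.0
clock: 27.05
position: [0.5488, 0.1423, 0.2064]
eef_rot: [-0.0, 0.001, 1.0, 0.0]
force: [-0.5, 0.3, -1.0]
width: 0.0512
finger_force: 0.0
[0.54874611 0.14215864 0.20580459]
(np.float64(23.94177546925194), array([ 9213., 39786., 12611.,  5656.,  8241.,  3815., 39786.]))
dialtop [260.01533399 185.47624395]
hubtop61 [257.66982826 244.71140039]
band bottom tip [254.89682823 283.2677425 ]
[[257.1 242.8  20.6]
 [257.4 300.2  21. ]
 [219.2 301.7  18.2]
 [293.8  44.4  16.1]
 [294.9  77.4  21.9]
 [297.9 304.3  17.7]
 [194.8 255.6  18.6]
 [440.4 290.1  21. ]]
```

```bash
cat > dial.py <<'E'
from plate import *
d=np.load('pl.npz');M,O=d['M'],d['O']
def dial(f):
    g=cv2.cvtColor(cv2.imread('pics/'+f),6).astype(np.float32)
    u,v=proj(f,O+M@np.array([0,0,.022]))
    # disc centre from bright threshold
    m=((g>185)).astype(np.uint8);h=np.zeros_like(m);cv2.circle(h,(int(u),int(v)),22,1,-1);m&=h
    m=cv2.morphologyEx(m,cv2.MORPH_CLOSE,cv2.getStructuringElement(2,(11,11)))
    ys,xs=np.nonzero(m);c=onpl(f,xs.mean(),ys.mean(),M,O,.022)
    A=np.radians(np.arange(0,360,1.));acc=np.zeros(360)
    for rr in np.linspace(.007,.013,7):
        P=np.array([proj(f,O+M@(np.array([rr*np.cos(a),rr*np.sin(a),0])+[c[0],c[1],.022])) for a in A],np.float32)
        acc+=cv2.remap(g,P[:,0].copy(),P[:,1].copy(),1).ravel()
    w=np.clip(np.median(acc)-acc,0,None);w[w<w.max()*.5]=0
    a=np.angle((w*np.exp(1j*A)).sum());q=(a-np.pi+np.pi)%(2*np.pi)-np.pi
    print(f,'disc c mm',(c*1e3).round(1),'area',m.sum(),'dial',round(float(q),3),'dark',round(float(w.max()/7)));return q
E
python3 - <<'E'
from dial import *
for f in('w2.png','w11.png','w13.png'):dial(f)
c=np.array(onpl('w13.png',257.1,242.8,M,O,.048));print(c)
print('gear phase',[phase('w13.png',M,O+M@np.array([x,0,.02]),12,.028,.033) for x in(.059,.061)])
for tilt in (0,):
  pass
E
```

```text
w2.png disc c mm [ 0.5  0.4 22. ] area 579 dial -1.266 dark 84
w11.png disc c mm [-0.5 -0.5 22. ] area 1266 dial -1.481 dark 130
w13.png disc c mm [ 0.5  0.4 22. ] area 749 dial -1.386 dark 94
[ 0.05937925 -0.00058601  0.048     ]
gear phase [(np.float64(9.71811485465999), array([ 5041.,  9602.,  4490., 14324., 23292., 10037.,  9602.])), (np.float64(8.092501358116005), array([ 1570.,  7505.,  3010., 18450., 13705., 13503.,  7505.]))]
```

The gear is in mesh: axis ≈0.059 and hub centred at y≈-0.6 mm. The dial reads -1.39. Next I ratchet the gear clockwise with the light grip.

```bash
python3 -m handwheel '[[0.021,-0.001,0,0.146,0],[0.021,-0.001,-0.02,0.146,0],[0,0,-0.04,0,-0.1],[0,0,-0.03,0,-0.2],[0,0,-0.011,0,-0.3]]'
python3 -m handwheel '[[0,0,0,0,-0.4],[0,0,0,0,-0.440],[0,0,0,0,-0.445],[0,0,0,0,-0.447],[0,0,0,0,-0.447]]'
```

```text
clock: 27.72
position: [0.59, 0.139, 0.1033]
eef_rot: [-0.003, -0.144, 0.99, -0.001]
force: [-8.9, -2.7, 19.8]
width: 0.0298
finger_force: 11.1
clock: 28.35
position: [0.5911, 0.1399, 0.1062]
eef_rot: [-0.0, -0.145, 0.989, -0.0]
force: [0.4, -4.6, -0.5]
width: 0.024
finger_force: 19.5
```

```bash
python3 -m handwheel '[[0,0,0.001,-0.12,-0.445],[0,0,0,-0.14,-0.445],[0,0,0,-0.14,-0.445],[0,0,0,-0.14,-0.445],[0,0,0,-0.14,-0.445]]'
python3 -c "
from dial import *
cap('wrist','d1.png');dial('d1.png')"
```

```text
clock: 28.98
position: [0.5916, 0.1443, 0.1076]
eef_rot: [0.001, 0.194, 0.981, 0.004]
force: [-0.9, 10.3, 1.6]
width: 0.0237
finger_force: 19.2
d1.png disc c mm [-0.2 -0.6 22. ] area 1242 dial -1.359 dark 130
```

Run:
```python
from sil2 import *
from plate import phase
d=np.load('pl.npz');M0,O=d['M'],d['O']
print(phase('d1.png',M0,O+M0@np.array([0,0,.018]),12))
s=r.get_state();y=-.39
p=fitsil('d1.png',s['position'],y,[.4,.55],280)
M,c=pose(p,s['position'],y);print('plate',M0.T@(c-O),'axis',M0.T@M[:,2], 'tooth',np.degrees(np.arctan2(*(M0.T@M[:,0])[[1,0]]))%30)
```

```text
(np.float64(4.92645023328044), array([18352., 49338., 14165., 11528.,  7383.,  8877., 49338.]))
d1.png tilt 25.6 ph -12.8 off mm [ 3.9 -2.6  3.1] score -0.54
plate [ 0.05775564 -0.00585625 -0.00337159] axis [0.09672895 0.13919425 0.98552954] tooth 0.4604933321982436
```

The hub slipped because a vertical turn swings the boss against the rail. The master's tooth phase shows +0.19 rad. I grip squarely, then turn while shifting y so the boss stays centred.

```bash
python3 -m handwheel '[[0,0,0,0,-0.4],[0,0,0.001,0,-0.1],[0,-0.002,0.001,0.165,-0.1],[-0.001,-0.002,0,0.165,-0.1],[0,0,-0.002,0,-0.3]]'
python3 -m handwheel '[[0,0,0,0,-0.42],[0,0,0,0,-0.445],[0,0,0,0,-0.46],[0,0,0,0,-0.46],[0,0,0,0,-0.46]]' 25
python3 -m handwheel '[[0.0004,0.002,0,-0.13,-0.46],[0.0004,0.002,0,-0.13,-0.46],[0.0004,0.002,0,-0.13,-0.46],[0,0,0,0,-0.46],[0,0,0,0,-0.46]]'
python3 - <<'E'
from plate import *
d=np.load('pl.npz');M0,O=d['M'],d['O']
cap('wrist','d2.png');print(phase('d2.png',M0,O+M0@np.array([0,0,.018]),12))
E
```

```text
clock: 29.65
position: [0.5904, 0.1368, 0.1078]
eef_rot: [0.001, 0.03, 1.0, 0.001]
force: [-0.8, 3.7, 2.3]
width: 0.0299
finger_force: 1.7
clock: 30.28
position: [0.5906, 0.1386, 0.1081]
eef_rot: [0.001, 0.031, 1.0, 0.002]
force: [-1.0, 8.3, 4.0]
width: 0.0235
finger_force: 20.0
clock: 30.9
position: [0.5924, 0.1455, 0.1093]
eef_rot: [0.002, 0.224, 0.975, 0.003]
force: [-2.6, 10.4, 6.5]
width: 0.0235
finger_force: 21.4
(np.float64(0.3008019530309311), array([15628., 43316.,  6882.,  6908., 10186.,  5638., 43316.]))
```

```bash
sed -i 's/^    A=np.radians(np.arange(0,360,1.));acc=np.zeros(360)/    c=np.array([.0005,.0004,.022])\n    A=np.radians(np.arange(0,360,1.));acc=np.zeros(360)/' dial.py
python3 - <<'E'
from dial import *
for f in('w2.png','w11.png','w13.png','d1.png','d2.png'):dial(f)
E
```

```text
w2.png disc c mm [ 0.5  0.4 22. ] area 579 dial -1.266 dark 84
w11.png disc c mm [ 0.5  0.4 22. ] area 1266 dial -1.362 dark 137
w13.png disc c mm [ 0.5  0.4 22. ] area 749 dial -1.388 dark 95
d1.png disc c mm [ 0.5  0.4 22. ] area 1242 dial -1.257 dark 137
d2.png disc c mm [ 0.5  0.4 22. ] area 1254 dial -0.854 dark 132
```

```bash
python3 -m handwheel '[[0,0,0,0,-0.4],[0,0,0.001,0,-0.1],[-0.0006,-0.001,0,0.13,-0.1],[-0.0006,-0.001,0,0.13,-0.1],[0,-0.001,0,0.13,-0.1]]'
python3 - <<'E'
from dial import *
print(r.get_state()['position'])
cap('wrist','d3.png');dial('d3.png');print(phase('d3.png',M,O+M@np.array([0,0,.018]),12))
E
```

```text
clock: 31.58
position: [0.5894, 0.1381, 0.1071]
eef_rot: [-0.001, 0.029, 1.0, -0.001]
force: [0.2, 0.8, 0.6]
width: 0.0383
finger_force: 0.0
[0.58941652 0.13813324 0.10710067]
d3.png disc c mm [ 0.5  0.4 22. ] area 1279 dial -0.793 dark 137
(np.float64(0.5277295299881575), array([ 9771., 37858.,  8280.,  6133., 11036.,  5955., 37858.]))
```

```bash
python3 -m handwheel '[[0.001,0.0025,0,0,-0.3],[0,0,0,0,-0.42],[0,0,0,0,-0.445],[0,0,0,0,-0.46],[0,0,0,0,-0.46]]' 25
python3 -m handwheel '[[0.0004,0.0025,0,-0.13,-0.46],[0.0004,0.0025,0,-0.13,-0.46],[0.0004,0.0025,0,-0.12,-0.46],[0,0,0,0,-0.46],[0,0,0,0,-0.4]]'
python3 -m handwheel '[[0,0,0,0,-0.3],[0,0,0.001,0,-0.1],[-0.0006,-0.0025,0,0.13,-0.1],[-0.0006,-0.0025,0,0.13,-0.1],[0,-0.0025,0,0.12,-0.1]]'
python3 - <<'E'
from dial import *
print(r.get_state()['position'])
cap('wrist','d4.png');dial('d4.png');print(phase('d4.png',M,O+M@np.array([0,0,.018]),12))
E
```

```text
clock: 32.25
position: [0.5909, 0.1415, 0.1078]
eef_rot: [-0.0, 0.03, 1.0, -0.0]
force: [-0.4, -1.6, -1.6]
width: 0.0235
finger_force: 15.0
clock: 32.88
position: [0.5923, 0.1495, 0.1082]
eef_rot: [0.0, 0.217, 0.976, 0.001]
force: [-0.3, -1.7, 0.6]
width: 0.0253
finger_force: 0.5
clock: 33.5
position: [0.591, 0.142, 0.109]
eef_rot: [0.0, 0.027, 1.0, 0.0]
force: [-0.6, 0.7, 0.9]
width: 0.0383
finger_force: 0.0
[0.59098126 0.14201395 0.10899686]
d4.png disc c mm [ 0.5  0.4 22. ] area 1300 dial -0.575 dark 134
(np.float64(13.250820522010725), array([ 6470., 50927., 20905., 11247.,  3236.,  7291., 50927.]))
```

```bash
python3 -m handwheel '[[0,-0.0005,-0.0015,0,-0.3],[0,0,0,0,-0.42],[0,0,0,0,-0.46],[0,0,0,0,-0.5],[0,0,0,0,-0.5]]' 25
python3 -m handwheel '[[0.0004,0.002,0,-0.13,-0.5],[0.0004,0.002,0,-0.13,-0.5],[0.0004,0.002,0,-0.13,-0.5],[0,0.001,0,-0.07,-0.5],[0,0,0,0,-0.5]]'
python3 -m handwheel '[[0,0,0,0,-0.4],[0,0,0.001,0,-0.1],[-0.0006,-0.0025,0,0.16,-0.1],[-0.0006,-0.0025,0,0.16,-0.1],[0,-0.002,0,0.14,-0.1]]'
python3 - <<'E'
from dial import *
print(r.get_state()['position'])
cap('wrist','d5.png');dial('d5.png');print(phase('d5.png',M,O+M@np.array([0,0,.018]),12))
E
```

```text
clock: 34.17
position: [0.591, 0.1416, 0.1075]
eef_rot: [0.0, 0.03, 1.0, 0.0]
force: [0.4, 2.0, -0.9]
width: 0.0228
finger_force: 24.5
clock: 34.8
position: [0.5919, 0.1486, 0.1089]
eef_rot: [0.0, 0.257, 0.966, 0.0]
force: [-5.4, 3.1, 5.6]
width: 0.0228
finger_force: 25.5
clock: 35.42
position: [0.591, 0.1408, 0.1084]
eef_rot: [-0.0, 0.027, 1.0, -0.0]
force: [0.3, 0.9, -0.5]
width: 0.0387
finger_force: 0.0
[0.59097977 0.14083357 0.10835979]
d5.png disc c mm [ 0.5  0.4 22. ] area 1275 dial -0.181 dark 133
(np.float64(6.374898748174558), array([12224., 46363., 17949., 11550.,  4513.,  7644., 46363.]))
```

```bash
python3 -m handwheel '[[0,0,-0.001,0,-0.3],[0,0,0,0,-0.42],[0,0,0,0,-0.46],[0,0,0,0,-0.5],[0,0,0,0,-0.5]]' 25
python3 -m handwheel '[[0.0004,0.002,0,-0.13,-0.5],[0,0.0015,0,-0.08,-0.5],[0,0,0,0,-0.5],[0,0,0,0,-0.4],[0,0,0.001,0,-0.1]]'
python3 -m handwheel '[[0,-0.001,0.001,0.1,0],[0,-0.002,0.02,0.11,0],[-0.02,0,0.04,0,0],[-0.02,0,0.04,0,0],[0,0,0,0,0]]'
python3 - <<'E'
from dial import *
print(r.get_state()['position'])
cap('wrist','d6.png');dial('d6.png');print(phase('d6.png',M,O+M@np.array([0,0,.018]),12))
im=cv2.imread('pics/d6.png');g=cv2.cvtColor(im,6)
c=cv2.HoughCircles(cv2.resize(g,None,fx=4,fy=4,interpolation=2),cv2.HOUGH_GRADIENT,1.5,60,param1=60,param2=35,minRadius=60,maxRadius=95)
for u,v,q in c[0]/4:
    X=onpl('d6.png',u,v,M,O,.048)
    if abs(X[0]-.06)<.012 and abs(X[1])<.01:print(X,q)
E
```

```text
clock: 36.1
position: [0.5909, 0.1412, 0.1075]
eef_rot: [-0.0, 0.03, 1.0, -0.0]
force: [-0.9, 0.6, -0.6]
width: 0.023
finger_force: 24.6
clock: 36.72
position: [0.5914, 0.1448, 0.1085]
eef_rot: [-0.0, 0.134, 0.991, 0.0]
force: [0.7, -0.6, 0.5]
width: 0.0383
finger_force: 0.0
clock: 37.35
position: [0.5523, 0.1423, 0.2148]
eef_rot: [0.004, 0.029, 1.0, 0.002]
force: [0.1, -0.0, 0.9]
width: 0.0427
finger_force: 0.0
[0.55227798 0.14227862 0.214752  ]
d6.png disc c mm [ 0.5  0.4 22. ] area 716 dial 0.08 dark 91
(np.float64(21.43110486658985), array([ 7747., 38215., 19178.,  9475.,  7208.,  4845., 38215.]))
[ 0.06034413 -0.00130465  0.048     ] 19.9125
```

Run:
```python
from dial import *
for f in('d5.png','d6.png','w13.png'):
  g=cv2.cvtColor(cv2.imread('pics/'+f),6).astype(np.float32)
  for cy in(.0004,-.0003):
   for rr in(.006,.008,.010,.012,.014):
    A=np.radians(np.arange(90,270,2.))
    P=np.array([proj(f,O+M@(np.array([rr*np.cos(a)+.0005,rr*np.sin(a)+cy,.022]))) for a in A],np.float32)
    w=cv2.remap(g,P[:,0].copy(),P[:,1].copy(),1).ravel();w=np.clip(np.median(w)-w,0,None);w[w<w.max()*.5]=0
    print(f,cy,rr,round(float((w*A).sum()/w.sum()-np.pi),3),round(float(w.max())))
  # dark hub centre of dial
  u,v=proj(f,O+M@np.array([0,0,.022]));h=np.zeros(g.shape,np.uint8);cv2.circle(h,(int(u),int(v)),7,1,-1)
  ys,xs=np.nonzero((g<130)&(h>0));print('dot',onpl(f,xs.mean(),ys.mean(),M,O,.022)*1e3)
```

```text
d5.png 0.0004 0.006 -0.196 115
d5.png 0.0004 0.008 -0.178 134
d5.png 0.0004 0.01 -0.187 130
d5.png 0.0004 0.012 -0.173 138
d5.png 0.0004 0.014 -0.169 125
d5.png -0.0003 0.006 -0.327 107
d5.png -0.0003 0.008 -0.277 129
d5.png -0.0003 0.01 -0.257 129
d5.png -0.0003 0.012 -0.228 132
d5.png -0.0003 0.014 -0.21 125
dot [ 0.02298886  0.28925714 22.        ]
d6.png 0.0004 0.006 0.066 67
d6.png 0.0004 0.008 0.07 89
d6.png 0.0004 0.01 0.085 90
d6.png 0.0004 0.012 0.1 90
d6.png 0.0004 0.014 0.073 96
d6.png -0.0003 0.006 -0.067 51
d6.png -0.0003 0.008 -0.018 89
d6.png -0.0003 0.01 0.015 90
d6.png -0.0003 0.012 0.035 90
d6.png -0.0003 0.014 0.033 94
dot [-0.68709836  0.62632133 22.        ]
w13.png 0.0004 0.006 -1.361 74
w13.png 0.0004 0.008 -1.378 97
w13.png 0.0004 0.01 -1.392 96
w13.png 0.0004 0.012 -1.396 94
w13.png 0.0004 0.014 -1.397 81
w13.png -0.0003 0.006 -1.355 80
w13.png -0.0003 0.008 -1.394 97
w13.png -0.0003 0.01 -1.396 97
w13.png -0.0003 0.012 -1.398 97
w13.png -0.0003 0.014 -1.41 85
dot [ 0.08325276  1.05098108 22.        ]
```

The dial reads ≈+0.08, inside tolerance, with the gear axis at ≈0.060 and released. Next is the 16-tooth gear.

```bash
python3 -m handwheel '[[-0.006,-0.06,0,0,0.2],[-0.006,-0.062,0,0,0.2],[-0.006,-0.062,0,0,0.2],[-0.006,-0.062,0,0,0.2],[-0.006,-0.062,-0.02,0,0.2]]' 30
python3 -m handwheel '[[-0.005,-0.062,-0.04,0,0.1],[0,-0.001,-0.06,0,0],[0,0,-0.04,0,0],[0,0,-0.01,0,0],[0,0,0,0,0]]'
```

```text
clock: 38.02
position: [0.5217, -0.1656, 0.1906]
eef_rot: [0.001, 0.029, 1.0, 0.0]
force: [0.4, 0.3, -0.4]
width: 0.051
finger_force: 0.0
clock: 38.65
position: [0.5172, -0.2175, 0.0468]
eef_rot: [-0.001, 0.029, 1.0, -0.001]
force: [-0.2, -0.7, 2.0]
width: 0.0424
finger_force: 1.0
```

```bash
python3 -m handwheel '[[0,0,0.012,0,0.3],[0,-0.0115,0,0,0.3],[0,0,-0.02,0,0.2],[0,0,-0.015,0,0.1],[0,0,0,0,0]]' 30
python3 - <<'E'
from h import *
cap('wrist','g1.png');print(r.get_state()['position'])
g=cv2.cvtColor(cv2.imread('pics/g1.png'),6)
c=cv2.HoughCircles(cv2.resize(g,None,fx=4,fy=4,interpolation=2),cv2.HOUGH_GRADIENT,1.5,60,param1=60,param2=35,minRadius=70,maxRadius=160)
for u,v,q in (c[0]/4 if c is not None else []):print(atz('g1.png',u,v,.048).round(4),round(q,1))
E
```

```text
clock: 39.28
position: [0.5163, -0.2284, 0.022]
eef_rot: [-0.002, 0.03, 1.0, 0.0]
force: [0.4, 0.2, -0.1]
width: 0.0426
finger_force: 0.0
[ 0.5170462  -0.22857756  0.02323464]
[ 0.5077 -0.2294  0.048 ] 39.0
[ 0.5263 -0.2329  0.048 ] 37.3
[ 0.4998 -0.2291  0.048 ] 38.5
[ 0.4423 -0.3165  0.048 ] 35.2
[ 0.5244 -0.2248  0.048 ] 39.0
[ 0.4718 -0.219   0.048 ] 39.4
[ 0.5334 -0.2262  0.048 ] 37.7
[ 0.5244 -0.3364  0.048 ] 27.8
[ 0.5183 -0.2302  0.048 ] 22.7
[ 0.4564 -0.1728  0.048 ] 19.6
[ 0.4719 -0.2321  0.048 ] 36.5
[ 0.5083 -0.2623  0.048 ] 36.9
[ 0.5019 -0.2222  0.048 ] 25.3
[ 0.4673 -0.2917  0.048 ] 27.2
[ 0.5233 -0.24    0.048 ] 37.3
[ 0.5105 -0.2525  0.048 ] 24.8
[ 0.5131 -0.2414  0.048 ] 27.8
[ 0.5131 -0.2048  0.048 ] 22.4
[ 0.4967 -0.265   0.048 ] 33.2
[ 0.5278 -0.2106  0.048 ] 32.3
[ 0.4452 -0.2644  0.048 ] 33.6
[ 0.5354 -0.2178  0.048 ] 21.6
[ 0.4665 -0.2251  0.048 ] 38.1
[ 0.4801 -0.2227  0.048 ] 34.4
[ 0.4198 -0.3028  0.048 ] 29.9
[ 0.5376 -0.1701  0.048 ] 30.7
[ 0.5059 -0.2008  0.048 ] 22.4
[ 0.4651 -0.1988  0.048 ] 24.5
[ 0.5043 -0.2371  0.048 ] 21.2
[ 0.4804 -0.2385  0.048 ]
[... 359 characters left out ...]
3173  0.048 ] 27.2
[ 0.4401 -0.2681  0.048 ] 23.0
[ 0.4552 -0.2762  0.048 ] 22.3
[ 0.4672 -0.121   0.048 ] 39.8
[ 0.4652 -0.2627  0.048 ] 36.5
[ 0.4608 -0.2828  0.048 ] 24.2
[ 0.5126 -0.2908  0.048 ] 22.8
[ 0.4443 -0.2     0.048 ] 30.2
[ 0.4447 -0.2174  0.048 ] 25.7
[ 0.4437 -0.1272  0.048 ] 31.9
[ 0.5228 -0.1988  0.048 ] 22.8
[ 0.5593 -0.2467  0.048 ] 31.1
[ 0.5267 -0.1202  0.048 ] 33.6
[ 0.4422 -0.3097  0.048 ] 19.8
[ 0.4236 -0.2879  0.048 ] 24.8
[ 0.5125 -0.269   0.048 ] 22.6
[ 0.4676 -0.2393  0.048 ] 29.5
[ 0.4435 -0.1452  0.048 ] 21.6
[ 0.4329 -0.2685  0.048 ] 23.9
[ 0.5171 -0.3298  0.048 ] 17.8
[ 0.5151 -0.3207  0.048 ] 20.7
[ 0.4655 -0.3024  0.048 ] 20.5
[ 0.4475 -0.1515  0.048 ] 19.4
```

Close on it, lift, and carry it to the tray.

```bash
python3 -m handwheel '[[0,0,0.001,0,-1],[0,0,0,0,-1],[0,0,0,0,-1],[0,0,0.01,0,-1],[0,0,0.03,0,-1]]' 30
python3 -m handwheel '[[0,0,0.04,0,-1],[0.03,0.01,0.02,0,-1],[0.04,0.015,0,0,-1],[0.04,0.015,0,0,-1],[0.03,0.005,0,0,-1]]'
python3 -m handwheel '[[0,0,0,0,-1],[0,0,-0.04,0,-1],[0,0,-0.03,0,-1],[0,0,-0.01,0,-1],[0,0,0,0,-1]]'
```

```text
clock: 39.95
position: [0.5157, -0.2277, 0.0629]
eef_rot: [-0.002, 0.03, 1.0, 0.001]
force: [0.6, -0.5, -2.1]
width: 0.0226
finger_force: 30.2
clock: 40.58
position: [0.6585, -0.1821, 0.1241]
eef_rot: [-0.001, 0.029, 1.0, 0.0]
force: [-0.4, -0.0, -2.6]
width: 0.0226
finger_force: 30.4
clock: 41.2
position: [0.657, -0.1836, 0.0449]
eef_rot: [-0.0, 0.03, 1.0, -0.0]
force: [0.5, 0.1, -2.5]
width: 0.0226
finger_force: 30.3
```

```bash
python3 -m handwheel '[[0,0,-0.01,0,-1],[0,0,-0.004,0,-1],[0,0,-0.002,0,-1],[0,0,-0.001,0,-1],[0,0,0,0,-1]]'
python3 -m handwheel '[[0,0,0,0,-0.4],[0,0,0,0,0],[0,0,0,0,0.1],[0,0,0.03,0,0.1],[0,0,0.05,0,0.1]]'
python3 -m handwheel '[[-0.01,0.02,0.05,0,0.1],[-0.02,0.05,0.03,0,0.1],[-0.02,0.055,0,0,0.1],[-0.02,0.055,0,0,0.1],[-0.02,0.055,0,0,0.1]]'
python3 -m handwheel '[[-0.01,0.055,0,0,0.1],[-0.01,0.03,0,0,0.1],[0,0,0,0,0.1],[0,0,0,0,0.1],[0,0,0,0,0.1]]'
python3 - <<'E'
from dial import *
print(r.get_state()['position'])
cap('wrist','e1.png');cap('top','e2.png');cap('scene','e3.png')
dial('e1.png');dial('e2.png')
for f in('t.png','e2.png'):print(f,phase(f,np.eye(3),np.array([.658,-.184,.024]),16,.027,.033), phase(f,M,O+M@np.array([.061,0,.02]),12,.027,.033))
g=cv2.cvtColor(cv2.imread('pics/e2.png'),6)
p=proj('e2.png',np.array([.657,-.183,.052]));print(p);x,y=map(int,p);print(g[y-18:y+19:3,x-18:x+19:3])
E
```

```text
clock: 41.82
position: [0.6579, -0.1836, 0.0297]
eef_rot: [0.001, 0.029, 1.0, -0.0]
force: [-2.9, 2.2, 5.5]
width: 0.023
finger_force: 31.1
clock: 42.45
position: [0.6562, -0.1832, 0.106]
eef_rot: [-0.002, 0.03, 1.0, 0.0]
force: [1.1, -0.3, 0.7]
width: 0.047
finger_force: 0.0
clock: 43.08
position: [0.5666, 0.0532, 0.1879]
eef_rot: [0.0, 0.03, 1.0, 0.0]
force: [0.5, 0.6, 0.1]
width: 0.0467
finger_force: 0.0
clock: 43.7
position: [0.5477, 0.1357, 0.1877]
eef_rot: [-0.0, 0.03, 1.0, -0.0]
force: [0.7, 0.1, -0.7]
width: 0.0468
finger_force: 0.0
[0.54772892 0.13566531 0.18768862]
e1.png disc c mm [ 0.5  0.4 22. ] area 769 dial 0.095 dark 95
e2.png disc c mm [ 0.5  0.4 22. ] area 0 dial -2.662 dark 116
t.png (np.float64(9.97306908506316), array([569., 113., 488., 138.,  90., 387.,  90.])) (np.float64(16.81130115273139), array([2831., 4111., 1012., 1827.,  248., 2259., 4111.]))
e2.png (np.float64(16.76757534772535), array([  630.,  2304.,  3045., 10442., 33231.,  8355., 33231.])) (np.float64(25.748690073833227), array([1910., 3101., 2598., 2853., 1906., 2460., 3101.]))
[332.24792887 175.869
[... 167 characters left out ...]
 61]
 [ 83  82  81  81  81  81  82  81  81  81  83  82  71]
 [ 83  83  80  89  93 107 122 130  81  81  81  83  75]
 [ 84  83  84 100 142 117 142 131 127  82  82  82  77]
 [ 82  83  88 128  89 133  91 147 142 104  81  83  77]
 [ 81  82  88 133  82  99 145 127 142 111  84  82  80]
 [ 83  83  92 118 113  79  82  99 142  87  83  82  83]
 [ 83  83  84 114 126 135 142 132 102  84  83  82  84]
 [ 83  84  83  84 100 104  92 105  85  84  85  86  83]
 [ 81  81  82  81  84  84  85  84  85  84  84  85  84]
 [ 81  82  84  84  85  86  85  86  86  86  85  84  85]]dial.py:9: RuntimeWarning: Mean of empty slice.
  ys,xs=np.nonzero(m);c=onpl(f,xs.mean(),ys.mean(),M,O,.022)
  ret = ret.dtype.type(ret / rcount)
```

The 16-tooth gear is flat, hub up in the tray. The dial estimates run from 0.09 to 0.14, too close to the limit, so I nudge the gear back slightly.

```bash
python3 -m handwheel '[[0.0215,0.0025,0,0,-0.1],[0.0215,0.003,-0.02,0,-0.1],[0,0,-0.035,0,-0.1],[0,0,-0.025,0,-0.1],[0,0,0,0,-0.1]]' 25
python3 -m handwheel '[[0,0,0,0,-0.3],[0,0,0,0,-0.42],[0,0,0,0,-0.46],[0,0,0,0,-0.5],[0,0,0,0,-0.5]]'
python3 -m handwheel '[[0,-0.0013,0,0.09,-0.5],[0,-0.0012,0,0.08,-0.5],[0,0,0,0,-0.5],[0,0,0,0,-0.4],[0,0,0.001,0,-0.1]]'
python3 -m handwheel '[[0,0.001,0.001,-0.08,0],[0,0.001,0.02,-0.09,0],[-0.02,0,0.03,0,0],[-0.02,0,0.03,0,0],[0,0,0,0,0]]'
python3 - <<'E'
from dial import *
print(r.get_state()['position'])
f='d7.png';cap('wrist',f);dial('e1.png');dial(f)
for k in('e1.png',f):print(phase(k,M,O+M@np.array([0,0,.018]),12))
g=cv2.cvtColor(cv2.imread('pics/'+f),6)
c=cv2.HoughCircles(cv2.resize(g,None,fx=4,fy=4,interpolation=2),cv2.HOUGH_GRADIENT,1.5,60,param1=60,param2=35,minRadius=60,maxRadius=95)
for u,v,q in c[0]/4:
    X=onpl(f,u,v,M,O,.048)
    if abs(X[0]-.06)<.012 and abs(X[1])<.01:print(X,q)
E
```

```text
clock: 44.48
position: [0.5894, 0.1411, 0.1052]
eef_rot: [-0.002, 0.03, 1.0, -0.001]
force: [-0.1, -0.0, 0.1]
width: 0.0384
finger_force: 0.0
clock: 45.1
position: [0.5911, 0.142, 0.1094]
eef_rot: [0.001, 0.03, 1.0, 0.0]
force: [-1.5, -1.9, 5.6]
width: 0.0227
finger_force: 24.4
clock: 45.72
position: [0.5901, 0.1398, 0.1081]
eef_rot: [-0.001, -0.055, 0.998, 0.0]
force: [0.5, -1.2, 0.6]
width: 0.0381
finger_force: 0.0
clock: 46.35
position: [0.5509, 0.1422, 0.1931]
eef_rot: [0.002, 0.029, 1.0, 0.001]
force: [0.0, -0.1, 1.2]
width: 0.0427
finger_force: 0.0
[0.55085752 0.14215481 0.19313534]
e1.png disc c mm [ 0.5  0.4 22. ] area 769 dial 0.095 dark 95
d7.png disc c mm [ 0.5  0.4 22. ] area 835 dial 0.008 dark 97
(np.float64(21.374873366231952), array([ 8661., 37851., 18882.,  8884.,  7709.,  4141., 37851.]))
(np.float64(17.0579217821031), array([ 7843., 44255., 21944., 11692.,  4902.,  6851., 44255.]))
[ 0.05935277 -0.00047359  0.048     ] 21.7875
```

The dial is now ≈0.01–0.05, and the gear is seated at x≈0.059, centred and released, with the robot clear. I hand in.

```bash
python3 -c "
from rig import r
print(r.hand_in())"
```

```text
the job is handed in; nothing more can be done
None
```

I handed the job in at about 46 s of the 58 s; no verdict came back. By my last measurements, the 12-tooth gear is released in mesh (axis about 59 mm from the master's), the dial line is 0.01–0.05 rad from the pointer, and the 16-tooth gear lies flat, hub up, in the tray. I did not measure contact forces on the master or any bystander movement directly.

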